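# Park and lock the label rewinder drive

### The job

Put the label rewinder's drive in park and lock it: first lift the yellow collar on the shift lever, then with it raised push the lever past the gate tooth all the way over to the park side, and let the collar drop fully back down. Then take the red-handled U-shaped lock staple out of its black stand and set it over the draw rod with both legs fully home in the two bracket holes, upright. Do not disturb the things standing around.

Things in the scene. Friction and masses are not known exactly. Their poses are not given: they have to be found in the camera images.
- drive_unit: Fixed drive unit on the desk, turned only about z. Origin at desk level midway between lever (y = -80) and aluminium bracket (y = +80). Base plate 100 (x) x 255 x 8, y = -140 to +115. Grey housing 70 x 106, 103 high, at y = -80; take-up disc and brown core on its +x face reach x = 72, 92 high. Rod guide post at y = 6, 68 high.
- lever_pivot (a point): Lever hinge axis, in the unit at (0, -80, 45) mm; hinge line = unit's x. The lever leans 0.42 rad toward unit +y (the bracket) when its joint reads 0, is upright at 0.42 and leans 0.42 rad toward -y (away from the bracket) at 0.84. Steel rod of 12 diameter; its black cap, 24 diameter, ends 159 from the pivot.
- lever (a joint): Lever angle, rad: 0 = run, 0.84 = park end stop. It moves stiffly (about 0.25 N m) and stays where it is left. With the collar down, the collar's shoe meets the gate tooth and the lever is blocked from about 0.08 to 0.76 rad; with the collar down on the park side it stays between about 0.76 and 0.84.
- collar_grip (a point): Middle of the yellow ribbed collar: cylinder 34 diameter, 26 long, around the lever, z axis up the lever; 111 from the pivot when down. Its dark shoe 30 (x) x 22 (y) reaches 28 below this point; the lever's cap ends 48 above it. Gripped across the unit's x with upright fingers, it can turn between them as the lever swings.
- collar (a joint): Height of the collar up the lever, m: 0 = down, 0.022 = top stop. A spring pushes it down with 2.5 N, rising to 4.7 N at the top. It must be raised at least 0.015 to clear the gate tooth.
- draw_rod (a joint): Travel of the draw rod toward -y of the unit, m, driven by the lever (0.039 m per rad). The rod has 14 diameter, its axis is 55 above the desk along local y at x = 0. It carries a red stop block 70 (x) x 20 (y) x 26 (z), which covers the bracket holes in run (0) and is 33 mm clear of them in park.
- bracket_seat (a point): Floor of the bracket holes (8 above the desk), midway between the two; axes as the unit. Aluminium bracket 88 (x) x 36 (y), its top 27 above this point; two rectangular holes at x = -28 and +28, each 15 (x) x 19 (y), chamfered 3 at the mouth. The draw rod passes above, between the holes.
- stand: Fixed black block 88 (x) x 50 (y) x 30 high with two blind holes 15 x 19 at x = -28 and +28, floor 8 above the desk, in which the staple stands. Origin: centre of its underside; z up.
- staple: Loose lock staple, 0.12 kg. Origin: mid-point between the bottoms of its two legs; z up. Legs 10 (x) x 14 (y), 58 long below the crown, centred at x = -28 and +28. Steel crown bar 66 x 14 from z = 58 to 68. Red grip block 40 (x) x 18 (y) from z = 68 to 104. Fully home its origin lies on bracket_seat; it may be turned half round.
- tape_brown: Bystander: roll of brown tape, 104 diameter, 48 high, lying flat; origin centre of its underside.
- label_roll_a: Bystander: white label roll, 92 diameter, 60 high; origin centre of its underside.
- calculator: Bystander: calculator 156 x 108 x 28; origin centre of its underside.
- gate (a point): Top of the steel gate tooth on the housing, under the upright lever, in the unit at (0, -80, 141) mm; axes as the unit. The tooth spans 30 (x) by about 56 (y); the lever runs in a slot through it and the collar's shoe must pass above it.
Not all that is in view belongs to the job. What is shaped like the staple but white is not meant.

How it is judged (in metres and radians):
On the way, in this order (a step that is already met when the one before it is completed fails the run):
1. the collar is lifted at least 12 mm while the lever is still on the run side (value of joint collar above 0.012 m and value of joint lever below 0.3 rad), for 0.05 s.
2. the lever is over on the park side (past 0.72 rad) with the collar back down (within 4 mm) (value of joint collar below 0.004 m and value of joint lever above 0.72 rad), for 0.2 s.
3. the staple's legs are home in the bracket holes (horizontal distance between staple and bracket_seat below 0.008 m and z of staple in the frame of bracket_seat below 0.005 m), for 0.2 s.
At the end, for the whole second after the job is handed in: Lever on the park side (past 0.72 rad) with its collar down within 4 mm; staple over the draw rod, its feet within 8 mm sideways and 5 mm in height of the floor of the bracket holes, upright and in line within 0.2 rad, at rest (all of step 2 and all of step 3 and angle between the x axis of staple and the x axis of bracket_seat, either way round below 0.2 rad and angle between staple's own z axis and vertical below 0.2 rad and linear speed of staple below 0.02 m/s); the robot touches nothing.
It fails at once if a bystander (tape roll, label roll, calculator) is moved more than 30 mm (distance of any of tape_brown, label_roll_a, calculator from where it was at the start of the episode above 0.03 m).
It also fails if it takes over 66 s, if anything falls off the work surface, if the arm or the gripper's body presses on something with over 40 N, if the wrist force passes 120 N, or if a joint passes its speed limit or range.

### The arm

A 6-joint arm with a two-finger parallel gripper is mounted at the origin on a cart in front of the work surface, level with it; the furniture and walls round the work are solid. World frame = base frame: x ahead of the robot, y to its left, z up, the work surface at z = 0. Lengths are in mm, angles in rad, forces in N, time in s.
With the tool pointing down it reaches from about 300 to 775 mm from the base axis. Payload 14.6 kg.
Tool frame: the origin (TCP) lies between the finger pads; the fingertips stand 19 mm ahead of it and the grasp point (between the pads) is the TCP (manip.tcp_to_tips is the distance from the TCP to the fingertips, in mm); x points along the fingers, z is the direction in which the jaws open and shut, and the axes are right-handed (so a half turn about x gives the same grasp; the last joint's range is limited). The gripper opens to 94 mm and grips with 3 to 60 N. Pads are 16 mm wide; open, the fingers measure 119 mm over their backs; the gripper's body (75 mm by 177 mm) begins 78 mm behind the grasp point.
Start: joints at [1.205, 0.3, 1.521, -0, 1.321, -0.067], TCP at [161.903, 525.62, 224.446] pointing down, gripper open.
Joint ranges: [-3.03, 3.03], [-0.79, 2.21], [0.23, 2.52], [-1.04, 4.18], [0, 3.07], [-2.55, 2.55]. Speed limits (rad/s): [2.22, 2.22, 2.57, 3.14, 3.14, 3.14].

### API

Orientations are given as [roll, pitch, yaw] about the fixed x, y, z axes, in that order (R = Rz(yaw) Ry(pitch) Rx(roll)).
In Python, from cell import manip gives the robot as it stands.
- The arm moves only by the tool jog_arm, never from a script. Its argument "moves" is a list that holds one entry, the list of rows, each a list of 6 numbers: the shift along the world's x, y, z in mm, then the turn, a rotation vector about the world's x, y, z in degrees. In form: [[[dx, dy, dz, wx, wy, wz], ...]]. A call has 1 to 5 rows; each row shifts and turns the pose as measured when the row begins; what a row does not reach is not made up. A row lasts 1/10 s, in which the tool goes at most 50 mm and 8.59 degrees, less where a joint would pass 70% of its speed; a pose out of reach is approached as far as the arm can. A call is refused whole if a number of a shift passes 50 or a number of a turn 8.59, either way. A call with a gripper value outside its range is refused whole. "gripper" is the opening, from -1 (shut) to 1 (fully open), set as the call begins (left out, the last holds). The fingers move at their own pace and stop on an object; "squeeze" is the grip in N (left out, the last holds). Time passes only in rows, so rows that do not move let the fingers close. It gives the time, the measured TCP pose, the force and the opening at its end, in the units of the state.
- manip.read_state(): the state, without advancing time (a new reading comes with each control period).
- manip.camera(name): name is "side" or "top" or "wrist"; returns (picture, depth): 384x512x3 uint8, blue, green, red; 384x512 float32, mm along the optical axis (not along the pixel's ray), 0 where there is no reading.
- manip.camera_params(name): a dict with "fx", "fy", "cx", "cy" (pixels), "rvec" (rotation vector, rad) and "tvec" (3), from world to camera coordinates, as OpenCV has them. Camera axes: x right, y down, z forward; pixel columns grow to the right and rows downward; lengths in mm; the calibration is good to about 2 mm. The wrist camera is an equidistant fisheye: a pixel r from the principal point sees the ray r / f radians off the axis. A picture is of the moment at which its call begins: read the wrist's pose just before it. camera_params takes no time and is no camera call; for the wrist camera it gives the pose at the moment of the call.
- manip.sign_off(): hands the job in, once; it reports no verdict.
The state is a dict: "clock": time; "joints": joint angles; "qd": joint speeds; "effort": joint torques, N m; "eef_pos": TCP position; "eef_rot": TCP orientation; "wrist_force": force on the tool from outside, world axes, zero at the start; "moment": the same for the moment, N m; "finger_gap": finger opening in mm.
Only numpy, scipy, OpenCV 4.12 (cv2) and the standard library are available. Lean on these libraries where they do the work, as an engineer would, in place of code of your own. Each camera call takes 0.05 s, during which the arm holds its last target. There are 200 camera calls.

## Working session

There is one attempt and no reset: what is moved stays moved. The work goes in short steps, Python scripts to look and compute and a tool call to move; the robot and the scene stay as the last step left them, time stands still between calls to the robot, and variables do not carry over. Pictures are saved under pics/ and viewed, about 8 in all and at most 12, crops included, and the job is handed in when it is done.

Besides the shell and the picture viewer there is one more tool, called after "Call:" in YAML: its name, and indented under it one key for each argument. jog_arm: Moves the arm, as the interface text tells. Its arguments: {"type":"object","properties":{"moves":{"type":"array","items":{"type":"array","items":{"type":"array","items":{"type":"number"}}}},"gripper":{"type":"number"},"squeeze":{"type":"number"}},"required":["moves"]}

```bash
mkdir -p pics; ls; cat > h.py <<'E'
import numpy as np, cv2
from cell import manip
def save(name,cam):
    p=manip.camera_params(cam); im,d=manip.camera(cam)
    cv2.imwrite(f'pics/{name}.png',im); np.savez(f'pics/{name}.npz',im=im,d=d,**{k:np.array(v) for k,v in p.items()},fish=cam=='wrist')
    return im,d,p
def load(name): return np.load(f'pics/{name}.npz')
def ray(n,u,v):
    x=(u-n['cx'])/n['fx'];y=(v-n['cy'])/n['fy']
    if n['fish']:
        r=np.hypot(x,y);s=np.where(r>1e-9,np.sin(r)/np.maximum(r,1e-9),1);d=np.stack([x*s,y*s,np.cos(r)],-1)
    else: d=np.stack([x,y,np.ones_like(x*1.0)],-1)
    R=cv2.Rodrigues(n['rvec'])[0]
    return -R.T@n['tvec'].ravel(), d@R, d
def onplane(n,u,v,z):
    o,w,_=ray(n,np.asarray(u,float),np.asarray(v,float)); return o+w*((z-o[2])/w[...,2])[...,None]
def bydepth(n,u,v):
    o,w,d=ray(n,np.asarray(u,float),np.asarray(v,float)); z=n['d'][np.asarray(v,int),np.asarray(u,int)]
    return o+w*(z/d[...,2])[...,None]
E
python3 - <<'E'
from h import *
for c in('top','side','wrist'):
    im,d,p=save(c+'0',c); print(c,p,(d>0).mean())
a=cv2.imread('pics/top0.png');b=cv2.imread('pics/side0.png')
print(manip.read_state())
E
```

```text
pics
top {'fx': 450.30211740371976, 'fy': 450.30211740371976, 'cx': 261.670947603638, 'cy': 191.25830872451527, 'rvec': array([ 2.19006076, -2.1623812 ,  0.12469247]), 'tvec': array([  33.69077875,  608.37512392, 1307.4589685 ])} 0.9959157307942709
side {'fx': 430.27322280130073, 'fy': 430.27322280130073, 'cx': 256.2432806352384, 'cy': 194.5955349192455, 'rvec': array([ 2.0373376 , -0.53666371,  0.32409532]), 'tvec': array([-470.87311213,  267.80606843, 1183.5344528 ])} 0.9959462483723959
wrist {'fx': 297.3186396354542, 'fy': 297.3186396354542, 'cx': 254.8815121636637, 'cy': 187.27880298350928, 'rvec': array([-2.36215034, -1.74364026, -0.21508836]), 'tvec': array([-551.00847869,  -26.54484665,  388.66136123])} 0.9666544596354166
{'clock': 0.15, 'joints': array([ 1.20538446e+00,  3.00373801e-01,  1.52139190e+00, -1.31302834e-05,
        1.32069842e+00, -6.66198516e-02]), 'qd': array([ 0.00050907, -0.00117988, -0.00149462,  0.00012962,  0.0012586 ,
        0.00152044]), 'effort': array([-1.64623607e-04, -5.31961906e+01, -3.52817273e+01,  7.07694143e-02,
        2.37234018e-02, -3.62273283e-05]), 'eef_pos': array([161.85837906, 525.47127004, 224.01972779]), 'eef_rot': array([ 3.08956669,  1.56992477, -1.92161105]), 'wrist_force': array([-0.2340767 ,  0.18349098, -0.79084318]), 'moment': array([-0.05832895,  0.04085136, -0.02601609]), 'finger_gap': 93.81068086314622}
```

View pics/top0.png

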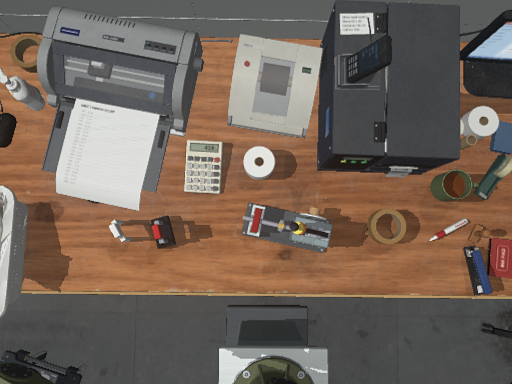

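View pics/side0.png

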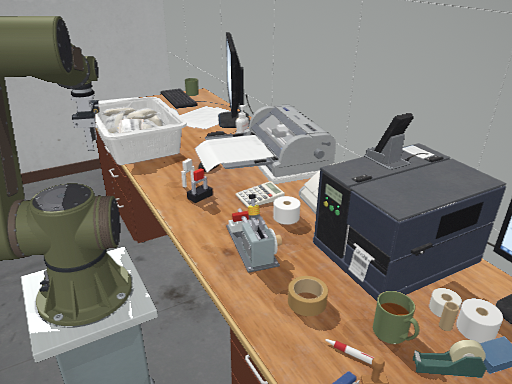

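The top view shows the unit at about (288,227), with its bracket and red stop block at (256,220) and the yellow collar at (299,227). The red staple stands at (157,233) with the white decoy beside it at (118,231). The side view agrees. Next I'll measure with depth and colour.

```bash
python3 - <<'E'
from h import *
for nm in('top0','side0'):
    n=load(nm); hsv=cv2.cvtColor(n['im'],cv2.COLOR_BGR2HSV); H,S,V=[hsv[...,i].astype(int) for i in range(3)]
    red=((H<6)|(H>174))&(S>150)&(V>60); yel=(H>22)&(H<34)&(S>140)&(V>90)
    for c,m in(('red',red),('yel',yel)):
        k,lab,st,cen=cv2.connectedComponentsWithStats(m.astype(np.uint8))
        for i in range(1,k):
            if st[i,4]<12: continue
            v,u=np.nonzero(lab==i);P=bydepth(n,u,v)
            if abs(np.median(P[:,1]))>600: continue
            zt=np.percentile(P[:,2],90);T=P[P[:,2]>zt-6]
            r=cv2.minAreaRect(T[:,:2].astype(np.float32))
            print(nm,c,st[i],cen[i].round(1),'med',np.median(P,0).round(),'ztop',zt.round(),'rect',np.round(r[0],1),np.round(r[1],1),round(r[2],1))
# top depth points in regions
n=load('top0')
def reg(u0,u1,v0,v1,z0,z1):
    v,u=np.mgrid[v0:v1,u0:u1];P=bydepth(n,u.ravel(),v.ravel());P=P[(P[:,2]>z0)&(P[:,2]<z1)]
    r=cv2.minAreaRect(P[:,:2].astype(np.float32));print(len(P),P.mean(0).round(1),np.round(r[0],1),np.round(r[1],1),round(r[2],1))
    return P
print('stand');reg(145,180,210,252,22,36)
print('unit all');reg(240,335,195,255,4,14);print('housing top');reg(240,335,195,255,92,110);
print('bracket');reg(240,275,195,255,30,40)
print('tape');reg(360,410,200,250,35,60);print('roll');reg(240,280,140,185,45,70)
print('desk');reg(190,230,210,250,-20,20)
a=cv2.resize(n['im'][190:265,100:345],None,fx=3.2,fy=3.2,interpolation=cv2.INTER_CUBIC);b=cv2.resize(load('side0')['im'][150:280,170:300],None,fx=2.6,fy=2.6,interpolation=cv2.INTER_CUBIC)
c=np.zeros((a.shape[0]+b.shape[0],max(a.shape[1],b.shape[1]),3),np.uint8);c[:a.shape[0],:a.shape[1]]=a;c[a.shape[0]:,:b.shape[1]]=b
cv2.imwrite('pics/c1.png',c);print(c.shape)
E
```

```text
top0 red [251 208  11  24 141] [256.1 219.8] med [521.  57.  69.] ztop 73.0 rect [514.5  58.6] [16.8 80.7] 78.2
top0 red [152 225  11  15 117] [156.6 231.4] med [486. 331. 112.] ztop 116.0 rect [484.9 332. ] [38.7 18.6] 18.4
top0 red [436 231  10   8  44] [440.5 234. ] med [ 488. -495.   16.] ztop 21.0 rect [ 476.5 -223.2] [ 17.7 564.3] 2.4
top0 yel [296 222   7  11  36] [299.9 226.2] med [503. -60. 164.] ztop 169.0 rect [494.   -2.2] [ 27.1 126.4] 6.5
side0 red [194 168  10  13 103] [198.5 174.1] med [482. 325.  99.] ztop 113.0 rect [ 216.1 -328.6] [1450.6   33.3] 67.8
side0 red [232 211  17  11 112] [239.3 215.6] med [506.  53.  64.] ztop 70.0 rect [ 227.8 -463.9] [1211.6   45.9] 61.3
side0 red [334 341  12  11  80] [339.6 345.6] med [ 484. -498.   15.] ztop 17.0 rect [ 485.8 -495.6] [13.9 24.8] 34.2
side0 yel [324 201   4   5  15] [325.6 203.1] med [ 676. -172.  179.] ztop 184.0 rect [ 675.  -173.9] [14.7  4. ] 76.7
side0 yel [249 205  10   3  17] [253.3 206.1] med [496. -59. 163.] ztop 166.0 rect [497.7 -62. ] [16.6 30.7] 82.9
side0 yel [249 212  10   3  13] [253.5 212.9] med [491. -73. 146.] ztop 149.0 rect [491.2 -70.5] [ 5.9 26.7] 57.1
stand
317 [484.4 326.3  30.6] [484.1 333.1] [88.1 51.2] 16.1
unit all
1587 [506.6 -13.9   8.2] [511.6 -36.8] [177.2 284.1] 0.7
housing top
668 [ 486.7 -102.7  104.1] [495.  -99.4] [105.7  82.3] 78.2
bracket
163 [520.2  59.2  35.7] [521.6  58.6] [35.8 88.2] 78.2
tape
537 [ 508.8 -326.9   48.1] [ 509.3 -327.5] [ 99.3 103.2] 0.3
roll
736 [691.3  51.8  60.8] [691.9  51.9] [90.7 91.1] 53.8
desk
1597 [493.3 196.4   1.4] [493.6 196.8] [117.5 118.9] 0.8
(578, 784, 3)
```

View pics/c1.png

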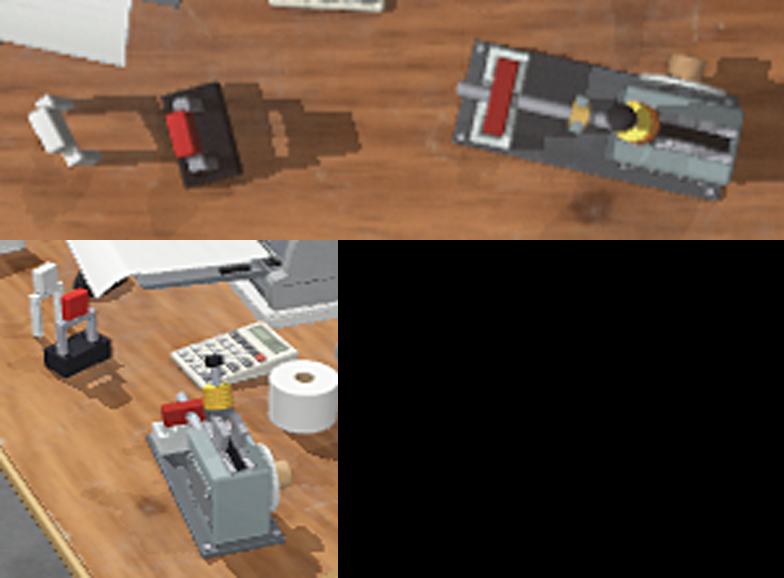

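Depth gives clean fits. The bracket is at (521.6, 58.6), 36 x 88, with unit yaw about -11.8°, so the pivot is near (489, -98) and the collar near (498, -54, 146). The staple's stand is at (484, 333), and the grip top at z about 112–116. Next I'll work out the tool turn needed.

```bash
cat >> h.py <<'E'
from scipy.spatial.transform import Rotation as Ro
def tool():
    s=manip.read_state(); return s,Ro.from_euler('xyz',s['eef_rot'])
def goal(yawdeg):
    # tool x down, tool z along yaw
    a=np.radians(yawdeg);z=np.array([np.cos(a),np.sin(a),0]);x=np.array([0,0,-1.]);return Ro.from_matrix(np.stack([x,np.cross(z,x),z],1))
def todo(p,yaw):
    s,R=tool(); best=None
    for k in(0,180):
        w=np.degrees((goal(yaw+k)*R.inv()).as_rotvec())
        if best is None or np.linalg.norm(w)<np.linalg.norm(best): best=w
    print('t',round(s['clock'],2),'pos',s['eef_pos'].round(1),'shift',(np.array(p)-s['eef_pos']).round(1),'turn',best.round(1),'F',s['wrist_force'].round(1),'gap',round(s['finger_gap'],1),'q6',round(s['joints'][5],2))
E
python3 - <<'E'
from h import *
todo([498,-54,260],-11.8); s,R=tool(); print(R.as_matrix().round(3))
n=load('top0')
v,u=np.mgrid[155:190,318:460];P=bydepth(n,u.ravel(),v.ravel());P=P[P[:,2]>80];print('printer min x',P[:,0].min(),P[:,1].min(),P[:,1].max(),P[:,2].max())
# staple grip, bracket red block
for (a,z0,z1) in(((145,180,210,252),100,130),((145,180,210,252),22,36),((240,275,195,255),58,80)):
    v,u=np.mgrid[a[2]:a[3],a[0]:a[1]];P=bydepth(n,u.ravel(),v.ravel());P=P[(P[:,2]>z0)&(P[:,2]<z1)]
    r=cv2.minAreaRect(P[:,:2].astype(np.float32));print(len(P),P.mean(0).round(1),np.round(r[0],1),np.round(r[1],1),round(r[2],1))
E
```

```text
t 0.15 pos [161.9 525.5 224. ] shift [ 336.1 -579.5   36. ] turn [  0.   -0.  -84.7] F [-0.2  0.2 -0.8] gap 93.8 q6 -0.07
[[-0.    -0.956  0.294]
 [-0.001  0.294  0.956]
 [-1.     0.    -0.001]]
printer min x 473.3611844775702 -522.5503028021834 59.05997681624884 1361.302840099594
105 [484.  331.4 112.4] [484.5 332. ] [39.8 18.8] 16.8
317 [484.4 326.3  30.6] [484.1 333.1] [88.1 51.2] 16.1
281 [520.2  53.8  66.5] [518.7  51.6] [79.1 66.7] 37.7
```

Call:
jog_arm:
  moves:
    - [[24,-41,6,0,0,-6],[24,-41,6,0,0,-6],[24,-41,6,0,0,-6],[24,-41,6,0,0,-6],[24,-41,6,0,0,-6]]
  gripper: 1
  squeeze: 35

```text
clock: 0.65
eef_pos: [281.4, 315.6, 251.7]
eef_rot: [3.081, 1.565, -2.465]
wrist_force: [0.4, 0.4, 0.2]
finger_gap: 94.1
```

Call:
jog_arm:
  moves:
    - [[24,-41,3,0,0,-6],[24,-41,3,0,0,-6],[24,-41,3,0,0,-6],[24,-41,3,0,0,-6],[24,-41,3,0,0,-6]]

```text
clock: 1.15
eef_pos: [403.7, 101.3, 268.1]
eef_rot: [3.033, 1.567, -3.057]
wrist_force: [0.4, 1.3, 1.0]
finger_gap: 94.1
```

```bash
python3 -c "
from h import *
todo([498,-54,260],-11.8)"
```

```text
t 1.15 pos [403.7 101.3 268.1] shift [  94.3 -155.3   -8.1] turn [ -0.   -0.2 -22.9] F [0.4 1.3 1. ] gap 94.1 q6 -0.04
```

Call:
jog_arm:
  moves:
    - [[22,-36,-2,0,0,-5],[22,-36,-2,0,0,-5],[22,-36,-2,0,0,-5],[22,-36,-2,0,0,-5],[0,0,0,0,0,0]]

```text
clock: 1.65
eef_pos: [495.3, -54.2, 259.5]
eef_rot: [-3.121, 1.568, 2.982]
wrist_force: [0.2, 1.3, -0.1]
finger_gap: 93.9
```

```bash
python3 - <<'E'
from h import *
todo([498,-54,146],-11.8)
im,d,p=save('w1','wrist');n=load('w1')
hsv=cv2.cvtColor(im,cv2.COLOR_BGR2HSV);H,S,V=[hsv[...,i].astype(int) for i in range(3)]
m=(H>22)&(H<34)&(S>140)&(V>90);k,lab,st,cen=cv2.connectedComponentsWithStats(m.astype(np.uint8))
for i in range(1,k):
    if st[i,4]<60: continue
    v,u=np.nonzero(lab==i);P=bydepth(n,u,v);P=P[np.isfinite(P).all(1)];print(st[i],cen[i].round(),np.median(P,0).round(1),np.percentile(P,[3,97],0).round(1))
E
```

```text
t 1.65 pos [495.3 -54.2 259.5] shift [   2.7    0.2 -113.5] turn [-0.  -0.2 -1.5] F [ 0.2  1.3 -0.1] gap 93.9 q6 -0.0
[249 192  27  17 187] [263. 203.] [503.  -62.6 163. ] [[493.4 -66.5 159.9]
 [512.3 -50.  190.5]]
```

View pics/w1.png

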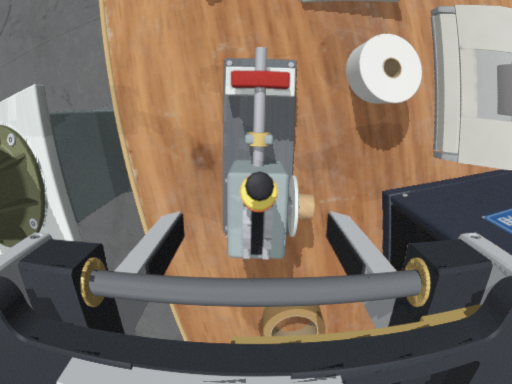

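```bash
python3 - <<'E'
from h import *
n=load('w1');v,u=np.mgrid[150:260,220:310];P=bydepth(n,u.ravel(),v.ravel())
g=cv2.cvtColor(n['im'],cv2.COLOR_BGR2GRAY)[150:260,220:310].ravel()
T=P[(P[:,2]>178)&(P[:,2]<205)];print('cap',len(T),T.mean(0).round(1),T.min(0).round(1),T.max(0).round(1), cv2.minEnclosingCircle(T[:,:2].astype(np.float32)))
T=P[(P[:,2]>152)&(P[:,2]<172)];print('collar',len(T),T.mean(0).round(1),T.min(0).round(1),T.max(0).round(1), cv2.minEnclosingCircle(T[:,:2].astype(np.float32)))
for a,z0,z1 in(((60,105,215,305),30,40),((55,105,215,305),62,75)):
    v,u=np.mgrid[a[0]:a[1],a[2]:a[3]];P=bydepth(n,u.ravel(),v.ravel());T=P[(P[:,2]>z0)&(P[:,2]<z1)];print(len(T),T.mean(0).round(1),[np.round(x,1) for x in cv2.minAreaRect(T[:,:2].astype(np.float32))])
E
```

```text
cap 678 [502.7 -40.1 190.6] [490.9 -53.1 184. ] [514.1 -29.4 195.4] ((502.40557861328125, -41.30526351928711), 12.022143363952637)
collar 464 [497.9 -59.1 160.8] [482.6 -71.5 152. ] [517.  -38.9 166.5] ((499.6176452636719, -54.89393997192383), 17.701616287231445)
694 [522.9  55.9  33.9] [array([523.5,  58.1]), array([36.4, 88.1]), np.float64(78.3)]
1012 [522.8  56.7  66.8] [array([520.7,  52.5]), array([46.3, 70. ]), np.float64(61.1)]
```

Call:
jog_arm:
  moves:
    - [[3,-2,-35,0,0,-1.5],[0,0,-35,0,0,0],[0,0,-30,0,0,0],[0,0,-13,0,0,0],[0,0,0,0,0,0]]

```text
clock: 2.2
eef_pos: [495.4, -50.4, 144.0]
eef_rot: [2.483, 1.569, 2.286]
wrist_force: [0.1, 0.5, 0.7]
finger_gap: 93.9
```

```bash
python3 -c "
from h import *
todo([498.5,-56,147],-11.8)"
```

```text
t 2.2 pos [495.4 -50.4 144. ] shift [ 3.1 -5.6  3. ] turn [-0.1 -0.1 -0.6] F [0.1 0.5 0.7] gap 93.9 q6 0.02
```

Call:
jog_arm:
  moves:
    - [[3,-5.5,3,0,0,-0.6],[0,0,0,0,0,0],[0,0,0,0,0,0]]

```text
clock: 2.5
eef_pos: [499.1, -55.0, 149.8]
eef_rot: [0.788, 1.569, 0.583]
wrist_force: [-0.0, 0.7, 0.5]
finger_gap: 94.2
```

Call:
jog_arm:
  moves:
    - [[0,0,0,0,0,0],[0,0,0,0,0,0],[0,0,0,0,0,0],[0,0,0,0,0,0],[0,0,0,0,0,0]]
  gripper: -1
  squeeze: 35

```text
clock: 3.0
eef_pos: [499.7, -55.1, 151.5]
eef_rot: [0.329, 1.566, 0.124]
wrist_force: [-0.4, 0.0, 0.7]
finger_gap: 57.2
```

Call:
jog_arm:
  moves:
    - [[0,0,0,0,0,0],[0,0,0,0,0,0],[0,0,0,0,0,0]]

```text
clock: 3.3
eef_pos: [498.5, -54.8, 151.0]
eef_rot: [1.266, 1.569, 1.062]
wrist_force: [-24.9, 7.6, 10.8]
finger_gap: 33.5
```

```bash
python3 -c "
from h import *
todo([498.5,-56,147],-11.8)"
```

```text
t 3.3 pos [498.5 -54.8 151. ] shift [-0.  -1.2 -4. ] turn [-0.1  0.  -0.1] F [-24.9   7.6  10.8] gap 33.5 q6 0.02
```

Call:
jog_arm:
  moves:
    - [[-1,0,0,0,0,0],[0,2,5,0,0,0],[0.5,2,5,0,0,0],[0.5,2,5,0,0,0],[0,0,0,0,0,0]]

```text
clock: 3.8
eef_pos: [499.3, -48.7, 166.0]
eef_rot: [0.629, 1.568, 0.425]
wrist_force: [2.7, -2.0, -4.3]
finger_gap: 33.2
```

```bash
python3 -c "
from h import *
todo([500,-47.5,169.5],-11.8)"
```

```text
t 3.8 pos [499.3 -48.7 166. ] shift [0.7 1.2 3.5] turn [-0.1  0.1 -0.1] F [ 2.7 -2.  -4.3] gap 33.2 q6 0.03
```

Call:
jog_arm:
  moves:
    - [[0.3,1.3,3.5,0,0,0],[-2.4,-11.7,4.3,0,0,0],[-2.7,-12.7,3.3,0,0,0],[0,0,0,0,0,0]]

```text
clock: 4.2
eef_pos: [494.7, -71.1, 177.0]
eef_rot: [1.118, 1.566, 0.914]
wrist_force: [2.3, -1.7, -3.8]
finger_gap: 32.9
```

```bash
cat >> h.py <<'E'
def lev():
    s,_=tool();d=s['eef_pos']-[489.3,-98.2,45];y=d[0]*.2045+d[1]*.979;print('unit x',round(d[0]*.979-d[1]*.2045,1),'y',round(y,1),'z',round(d[2],1),'r',round(np.hypot(y,d[2]),1),'lean',round(np.arctan2(y,d[2]),3),'F',s['wrist_force'].round(1),s['moment'].round(2),round(s['finger_gap'],1),'t',s['clock'])
E
python3 -c "
from h import *
lev()"
```

```text
unit x -0.3 y 27.7 z 132.0 r 134.9 lean 0.207 F [ 2.3 -1.7 -3.8] [-0.12 -0.32  0.04] 32.9 t 4.2
```

Call:
jog_arm:
  moves:
    - [[-2.9,-14,1.5,0,0,0],[-2.7,-13.1,0.7,0,0,0],[-2.7,-13.1,-0.5,0,0,0],[-2.7,-13,-2,0,0,0],[0,0,0,0,0,0]]

```text
clock: 4.7
eef_pos: [484.1, -122.4, 176.3]
eef_rot: [1.355, 1.561, 1.151]
wrist_force: [2.9, -0.5, -4.7]
finger_gap: 33.1
```

```bash
python3 -c "
from h import *
lev()"
```

```text
unit x -0.1 y -24.7 z 131.3 r 133.6 lean -0.186 F [ 2.9 -0.5 -4.7] [-0.   -0.51  0.01] 33.1 t 4.7
```

Call:
jog_arm:
  moves:
    - [[-3,-14.6,-3.2,0,0,0],[-2.8,-13.5,-5,0,0,0],[-0.5,-2,0,0,0,0],[0,0,0,0,0,0]]

```text
clock: 5.1
eef_pos: [478.5, -149.9, 168.1]
eef_rot: [1.422, 1.558, 1.218]
wrist_force: [2.3, -0.1, -4.2]
finger_gap: 33.1
```

```bash
python3 -c "
from h import *
lev()"
```

```text
unit x -0.0 y -52.8 z 123.1 r 133.9 lean -0.405 F [ 2.3 -0.1 -4.2] [ 0.16 -0.36  0.08] 33.1 t 5.1
```

Call:
jog_arm:
  moves:
    - [[-0.6,-3,-1,0,0,0],[0.3,1.5,-5,0,0,0],[0.4,2,-5,0,0,0],[0.4,2,-5,0,0,0],[0,0,0,0,0,0]]

```text
clock: 5.6
eef_pos: [479.3, -146.4, 153.3]
eef_rot: [1.271, 1.561, 1.069]
wrist_force: [-3.8, -1.5, 0.8]
finger_gap: 32.9
```

```bash
python3 -c "
from h import *
lev()"
```

```text
unit x 0.1 y -49.2 z 108.3 r 119.0 lean -0.426 F [-3.8 -1.5  0.8] [-0.02  0.86  0.01] 32.9 t 5.6
```

Lean is -0.426, i.e. at the park stop, and r = 119 against 115 at the start. I'll lower the last 4 mm and then release.

Call:
jog_arm:
  moves:
    - [[0.3,1.5,-4,0,0,0],[0,0,0,0,0,0],[0,0,0,0,0,0]]

```text
clock: 5.9
eef_pos: [479.2, -146.4, 152.2]
eef_rot: [0.753, 1.565, 0.552]
wrist_force: [2.1, 1.0, -3.4]
finger_gap: 33.1
```

Call:
jog_arm:
  moves:
    - [[0,0,0,0,0,0],[0,0,0,0,0,0],[0,0,0,0,0,0],[0,0,0,0,0,0],[0,0,0,0,0,0]]
  gripper: 1

```text
clock: 6.4
eef_pos: [479.4, -146.1, 151.8]
eef_rot: [0.67, 1.565, 0.47]
wrist_force: [-0.3, -0.3, -0.4]
finger_gap: 69.8
```

Call:
jog_arm:
  moves:
    - [[0,0,20,0,0,0],[0,0,40,0,0,0],[0,0,40,0,0,0],[0,0,20,0,0,0],[0,0,0,0,0,0]]

```text
clock: 6.9
eef_pos: [478.2, -145.6, 275.2]
eef_rot: [1.136, 1.567, 0.935]
wrist_force: [0.5, -0.3, 0.9]
finger_gap: 94.0
```

```bash
python3 - <<'E'
from h import *
lev(); a,*_=save('w2','wrist')
n=load('w2');hsv=cv2.cvtColor(a,cv2.COLOR_BGR2HSV);H,S,V=[hsv[...,i].astype(int) for i in range(3)]
m=(H>22)&(H<34)&(S>140)&(V>90);k,lab,st,cen=cv2.connectedComponentsWithStats(m.astype(np.uint8))
for i in range(1,k):
    if st[i,4]>60: v,u=np.nonzero(lab==i);P=bydepth(n,u,v);print(st[i],cen[i].round(),np.median(P,0).round(1),np.percentile(P,[3,97],0).round(1))
s,*_=save('s2','side')
cv2.imwrite('pics/c2.png',np.hstack([a[:300],cv2.resize(s[150:280,170:300],(300,300),interpolation=cv2.INTER_CUBIC)])[:, :800])
# bracket refine
v,u=np.mgrid[0:200,180:340];P=bydepth(n,u.ravel(),v.ravel())
ux=np.array([.979,-.2045]);uy=np.array([.2045,.979])
T=P[(P[:,2]>32)&(P[:,2]<38)&((P[:,:2]@uy)>130)&((P[:,:2]@uy)<200)];print(len(T),[np.round(x,1) for x in cv2.minAreaRect(T[:,:2].astype(np.float32))])
E
```

```text
unit x -1.2 y -48.7 z 230.2 r 235.3 lean -0.208 F [ 0.5 -0.3  0.9] [-0.1   0.08  0.  ] 94.0 t 6.9
[239 182  11  19 119] [244. 191.] [ 469.5 -144.9  158.1] [[ 465.7 -153.7  154.2]
 [ 473.9 -137.2  161.3]]
787 [array([522.7,  58.2]), array([36.3, 88.2]), np.float64(78.4)]
```

View pics/c2.png

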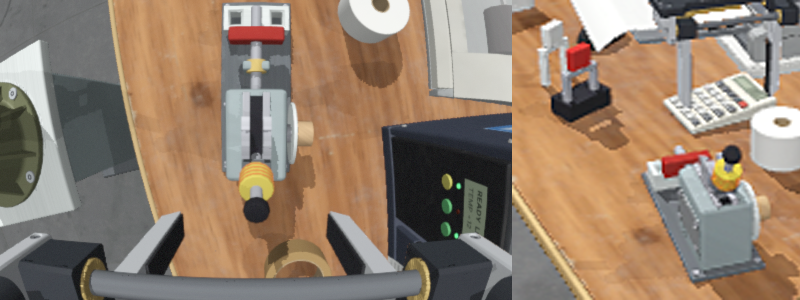

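The lever is over on the park side and the bracket holes at (240,15) and (272,15) are clear. I'll compare the collar's place along the lever before and after.

```bash
python3 - <<'E'
from h import *
piv=np.array([489.5,-98.3,45])
for nm,box in(('w1',(170,230,235,290)),('w2',(145,215,235,280))):
    n=load(nm);v,u=np.mgrid[box[0]:box[1],box[2]:box[3]];v=v.ravel();u=u.ravel()
    P=bydepth(n,u,v)-piv; im=n['im'][v,u].astype(int)
    hsv=cv2.cvtColor(n['im'],cv2.COLOR_BGR2HSV)[v,u].astype(int)
    cap=P[(im.max(1)<50)&(P[:,2]>100)]; y=lambda Q:Q[:,0]*.2025+Q[:,1]*.979
    yel=(hsv[:,0]>12)&(hsv[:,0]<36)&(hsv[:,1]>120)&(P[:,2]>80); Y=P[yel]
    for L in(.42,.40,.38) if nm=='w1' else (-.38,-.40,-.42):
        ax=lambda Q:y(Q)*np.sin(L)+Q[:,2]*np.cos(L); pe=lambda Q:y(Q)*np.cos(L)-Q[:,2]*np.sin(L)
        print(nm,L,'cap ax',np.percentile(ax(cap),[2,50,90,98]).round(1),'perp',np.percentile(pe(cap),[2,98]).round(1),'yel ax',np.percentile(ax(Y),[2,50,90,98]).round(1),'perp',np.percentile(pe(Y),[2,98]).round(1))
todo([484.4,332.5,240],16.3)
E
```

```text
w1 0.42 cap ax [155.1 157.1 157.7 157.9] perp [-15.1  -1.7] yel ax [118.8 122.6 153.9 156.2] perp [-20.    4.1]
w1 0.4 cap ax [155.4 157.3 157.8 158.1] perp [-11.9   1.4] yel ax [119.1 122.8 154.1 156.3] perp [-17.6   6.5]
w1 0.38 cap ax [155.6 157.4 157.9 158.3] perp [-8.8  4.6] yel ax [119.2 123.  154.2 156.3] perp [-15.2   8.9]
w2 -0.38 cap ax [149.6 157.3 158.6 159.1] perp [-3.5  7.9] yel ax [100.7 122.3 123.8 124.5] perp [-12.7  14.6]
w2 -0.4 cap ax [149.4 157.3 158.6 159. ] perp [-0.4 11. ] yel ax [100.5 122.3 123.8 124.5] perp [-10.2  16.8]
w2 -0.42 cap ax [149.2 157.2 158.5 158.9] perp [ 2.8 14.1] yel ax [100.2 122.1 123.7 124.4] perp [-7.7 19.2]
t 7.0 pos [ 477.5 -145.3  272.2] shift [  6.9 477.8 -32.2] turn [-0.3 -0.1 27.8] F [-0.1  0.3 -0.2] gap 94.3 q6 -0.17
```

Collar top is at 124 along the lever, which is fully down. Next is the staple.

Call:
jog_arm:
  moves:
    - [[1,46,-2,0,0,3],[1,46,-2,0,0,3],[1,46,-2,0,0,3],[1,46,-2,0,0,3],[1,46,-2,0,0,3]]

```text
clock: 7.5
eef_pos: [479.2, 87.8, 253.0]
eef_rot: [2.841, 1.556, 2.902]
wrist_force: [0.8, -1.3, 0.1]
finger_gap: 94.0
```

Call:
jog_arm:
  moves:
    - [[0,46,-2,0,0,3],[0,46,-2,0,0,3],[0,46,-2,0,0,3],[0,46,-2,0,0,3],[0,20,0,0,0,0]]

```text
clock: 8.0
eef_pos: [474.4, 302.0, 234.4]
eef_rot: [3.053, 1.543, -2.946]
wrist_force: [0.3, 0.5, -0.8]
finger_gap: 94.1
```

```bash
python3 - <<'E'
from h import *
todo([484.4,332.5,220],16.3)
im,d,p=save('w3','wrist');n=load('w3')
hsv=cv2.cvtColor(im,cv2.COLOR_BGR2HSV);H,S,V=[hsv[...,i].astype(int) for i in range(3)]
m=((H<6)|(H>174))&(S>150)&(V>60);k,lab,st,cen=cv2.connectedComponentsWithStats(m.astype(np.uint8))
for i in range(1,k):
    if st[i,4]<200: continue
    v,u=np.nonzero(lab==i);P=bydepth(n,u,v);zt=np.percentile(P[:,2],90);T=P[P[:,2]>zt-4]
    print(st[i],cen[i].round(),'z',zt.round(1),[np.round(x,1) for x in cv2.minAreaRect(T[:,:2].astype(np.float32))])
    r=onplane(n,u,v,112.)
v,u=np.mgrid[0:260,100:400];P=bydepth(n,u.ravel(),v.ravel())
T=P[(abs(P[:,2]-30)<4)&(abs(P[:,0]-484)<70)&(abs(P[:,1]-332)<70)];print('stand',len(T),[np.round(x,1) for x in cv2.minAreaRect(T[:,:2].astype(np.float32))])
T=P[(abs(P[:,2]-75)<4)&(abs(P[:,0]-484)<50)&(abs(P[:,1]-332)<40)];print('crown',len(T),[np.round(x,1) for x in cv2.minAreaRect(T[:,:2].astype(np.float32))])
T=P[(P[:,2]>50)&(P[:,2]<200)&(abs(P[:,0]-484)<120)&(P[:,1]>370)];print('decoy',len(T),T.mean(0).round(),[np.round(x,1) for x in cv2.minAreaRect(T[:,:2].astype(np.float32))])
E
```

```text
t 8.0 pos [474.4 302.  234.4] shift [ 10.   30.5 -14.4] turn [ 0.3 -1.6  0. ] F [ 0.3  0.5 -0.8] gap 94.1 q6 0.21
[256 148  41  22 854] [276. 159.] z 111.8 [array([480.5, 349.6]), array([39. , 52.4]), np.float64(16.6)]
stand 1527 [array([485.8, 333.1]), array([88.7, 50.2]), np.float64(16.4)]
crown 278 [array([485.8, 333.5]), array([65.7, 16.1]), np.float64(16.8)]
decoy 5430 [557. 442.  79.] [array([570.4, 445.7]), array([177.1, 152.4]), np.float64(45.3)]
```

View pics/w3.png

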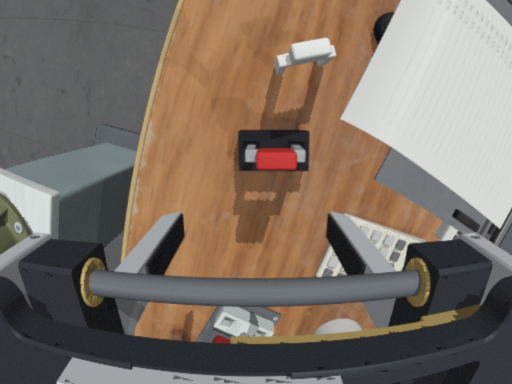

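The staple is at (276,159), centre (485.5, 333.2), yaw 16.5°, and its height agrees (top 112). I'll go above it.

Call:
jog_arm:
  moves:
    - [[6,16,-20,0.3,-1.6,0],[5,15,-30,0,0,0],[0,0,-38,0,0,0],[0,0,0,0,0,0],[0,0,0,0,0,0]]

```text
clock: 8.55
eef_pos: [482.9, 334.3, 136.7]
eef_rot: [-2.784, 1.563, -2.498]
wrist_force: [0.5, 0.4, 0.3]
finger_gap: 93.7
```

```bash
python3 -c "
from h import *
todo([485.5,333.2,98],16.4)"
```

```text
t 8.55 pos [482.9 334.3 136.7] shift [  2.6  -1.1 -38.7] turn [ 0.3 -0.4  0.1] F [0.5 0.4 0.3] gap 93.7 q6 0.26
```

Call:
jog_arm:
  moves:
    - [[2.6,-1.1,-18,0.3,-0.4,0],[0,0,-14,0,0,0],[0,0,-3,0,0,0],[0,0,0,0,0,0]]

```text
clock: 8.95
eef_pos: [487.1, 332.7, 105.2]
eef_rot: [0.265, 1.566, 0.549]
wrist_force: [0.8, 0.7, -0.3]
finger_gap: 94.2
```

```bash
python3 -c "
from h import *
todo([485.5,333.2,98],16.4)"
```

```text
t 8.95 pos [487.1 332.7 105.2] shift [-1.6  0.5 -7.2] turn [-0.2  0.3  0.2] F [ 0.8  0.7 -0.3] gap 94.2 q6 0.25
```

Call:
jog_arm:
  moves:
    - [[-1.5,0.5,-6.5,0,0,0],[0,0,0,0,0,0]]

```text
clock: 9.15
eef_pos: [486.0, 333.5, 99.9]
eef_rot: [0.261, 1.564, 0.545]
wrist_force: [0.5, 0.7, -0.0]
finger_gap: 94.1
```

Call:
jog_arm:
  moves:
    - [[0,0,0,0,0,0],[0,0,0,0,0,0],[0,0,0,0,0,0],[0,0,0,0,0,0],[0,0,0,0,0,0]]
  gripper: -1
  squeeze: 35

```text
clock: 9.65
eef_pos: [486.4, 333.8, 101.1]
eef_rot: [0.259, 1.562, 0.543]
wrist_force: [0.4, 0.0, 0.1]
finger_gap: 57.6
```

Call:
jog_arm:
  moves:
    - [[0,0,0,0,0,0],[0,0,0,0,0,0],[0,0,0,0,0,0]]

```text
clock: 9.95
eef_pos: [486.3, 333.8, 101.1]
eef_rot: [0.261, 1.562, 0.544]
wrist_force: [0.3, -0.8, -0.3]
finger_gap: 40.2
```

```bash
python3 -c "
from h import *
todo([485.5,333.2,98],16.4)"
```

```text
t 9.95 pos [486.3 333.8 101.1] shift [-0.8 -0.6 -3.1] turn [-0.3  0.4  0.2] F [ 0.3 -0.8 -0.3] gap 40.2 q6 0.26
```

Call:
jog_arm:
  moves:
    - [[0,0,5,0,0,0],[0,0,15,0,0,0],[0,0,25,0,0,0],[0,0,30,0,0,0],[0,0,15,0,0,0]]

```text
clock: 10.45
eef_pos: [485.2, 333.1, 195.6]
eef_rot: [0.263, 1.566, 0.546]
wrist_force: [0.4, 0.1, -0.6]
finger_gap: 40.7
```

Call:
jog_arm:
  moves:
    - [[5,-40,0,0,0,-4],[5,-40,0,0,0,-4],[5,-40,0,0,0,-4],[5,-40,0,0,0,-4],[5,-40,0,0,0,-4]]

```text
clock: 10.95
eef_pos: [510.5, 131.1, 205.4]
eef_rot: [0.287, 1.554, 0.217]
wrist_force: [0.1, 0.8, -0.0]
finger_gap: 40.4
```

```bash
python3 -c "
from h import *
todo([522.7,58.2,180],-11.7)"
```

```text
t 10.95 pos [510.5 131.1 205.4] shift [ 12.2 -72.9 -25.4] turn [-0.1  1.  -7.7] F [ 0.1  0.8 -0. ] gap 40.4 q6 0.25
```

Call:
jog_arm:
  moves:
    - [[4,-24,-5,0,1,-2.6],[4,-24,-8,0,0,-2.6],[4,-24,-10,0,0,-2.5],[0,0,0,0,0,0],[0,0,0,0,0,0]]

```text
clock: 11.45
eef_pos: [523.8, 51.8, 188.9]
eef_rot: [0.673, 1.563, 0.455]
wrist_force: [0.2, 0.8, -0.9]
finger_gap: 40.4
```

```bash
python3 - <<'E'
from h import *
todo([522.7,58.2,180],-11.7)
a,*_=save('w4','wrist');s,*_=save('s4','side')
n=load('w4')
cv2.imwrite('pics/c4.png',np.hstack([a[:300],cv2.resize(s[130:260,170:300],(300,300),interpolation=cv2.INTER_CUBIC)])[:, :800])
todo([522.7,58.2,180],-11.7)
hsv=cv2.cvtColor(a,cv2.COLOR_BGR2HSV);H,S,V=[hsv[...,i].astype(int) for i in range(3)]
m=((H<6)|(H>174))&(S>150)&(V>60);k,lab,st,cen=cv2.connectedComponentsWithStats(m.astype(np.uint8))
for i in range(1,k):
    if st[i,4]<200: continue
    v,u=np.nonzero(lab==i);P=bydepth(n,u,v);zt=np.percentile(P[:,2],90);T=P[P[:,2]>zt-5]
    print(st[i],cen[i].round(),'z',np.percentile(P[:,2],[5,50,95]).round(1),[np.round(x,1) for x in cv2.minAreaRect(T[:,:2].astype(np.float32))])
E
```

```text
t 11.45 pos [523.8  51.8 188.9] shift [-1.1  6.4 -8.9] turn [-0.2  0.4  0.8] F [ 0.2  0.8 -0.9] gap 40.4 q6 0.24
t 11.55 pos [523.8  52.4 188.7] shift [-1.1  5.8 -8.7] turn [-0.2  0.4  0.7] F [ 0.6 -0.1 -1.5] gap 40.3 q6 0.24
[225 199  54  12 518] [251. 205.] z [47.3 65.3 67.9] [array([526.6,  76.4]), array([92.3, 53.1]), np.float64(79.6)]
[ 219  214   73   46 3108] [255. 237.] z [172.8 198.8 200.7] [array([533.5,  81.9]), array([78.9, 40.6]), np.float64(75.6)]
```

View pics/c4.png

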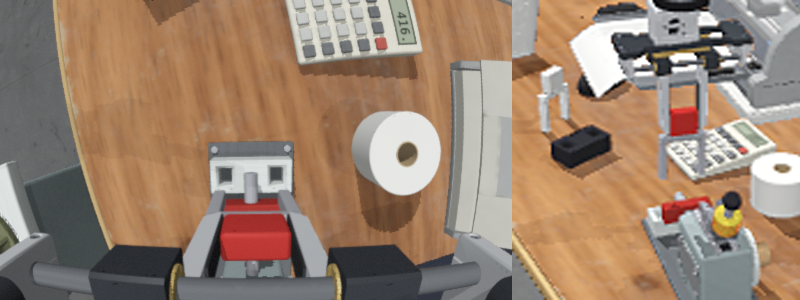

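The staple is in the gripper, upright over the rod. The bracket holes are at about (224,174) and (278,174). One close check of the hole positions.

```bash
python3 - <<'E'
from h import *
n=load('w4');v,u=np.mgrid[150:200,205:300];v=v.ravel();u=u.ravel()
P=bydepth(n,u,v);Q=onplane(n,u,v,35.)
uv=lambda A,c=np.array([522.7,58.2]):np.stack([(A[:,:2]-c)@[.979,-.2028],(A[:,:2]-c)@[.2028,.979]],1)
q=uv(Q); low=(P[:,2]<31)
for s in(-1,1):
    T=q[low&(abs(q[:,0]-28*s)<14)&(abs(q[:,1])<14)]
    print(s,len(T),np.percentile(T,[2,50,98],0).round(1))
top=(abs(P[:,2]-35)<3);p=uv(P[top]);p=p[(abs(p[:,0])<60)&(abs(p[:,1])<30)];print('bracket extents',np.percentile(p,[1,99],0).round(1),'z',np.median(P[top][:,2]).round(1))
# held staple: front(+y) face of red grip & crown
v,u=np.mgrid[210:285,205:305];P=bydepth(n,u.ravel(),v.ravel());im=n['im'][v.ravel(),u.ravel()].astype(int)
red=(im[:,2]>90)&(im[:,1]<60)&(P[:,2]>150);p=uv(P,n and np.array([523.8,52.3]))[red];z=P[red][:,2]
print('grip top z',np.percentile(z,[5,50,95]).round(1))
t=z>np.percentile(z,95)-3;print('top face rel tcp',np.percentile(p[t],[3,50,97],0).round(1));
f=z<np.percentile(z,95)-6;print('front',np.percentile(p[f],[3,50,97],0).round(1),np.percentile(z[f],[3,97]))
E
```

```text
-1 232 [[-34.   -8.2]
 [-27.2   0.8]
 [-20.4   9.6]]
1 247 [[20.3 -8.9]
 [27.9  0.9]
 [35.4  9.8]]
bracket extents [[-42.6 -17.8]
 [ 43.4  18. ]] z 34.0
grip top z [172.6 198.7 200.7]
top face rel tcp [[-15.9  -7.7]
 [  2.   -1. ]
 [ 20.4   8.1]]
front [[-16.5   7.4]
 [  1.7   8.2]
 [ 19.5   8.8]] [169.31299595 193.89380905]
```

Call:
jog_arm:
  moves:
    - [[-1.1,6.5,-10,-0.2,0.4,0.7],[0,0,-15,0,0,0],[0,0,-12,0,0,0],[0,0,0,0,0,0],[0,0,0,0,0,0]]

```text
clock: 12.05
eef_pos: [522.1, 63.5, 150.1]
eef_rot: [-2.354, 1.57, -2.551]
wrist_force: [-0.3, 0.1, -0.6]
finger_gap: 40.5
```

```bash
python3 -c "
from h import *
todo([522.7,58.8,135],-11.7)"
```

```text
t 12.05 pos [522.1  63.5 150.1] shift [  0.6  -4.7 -15.1] turn [ 0.  -0.  -0.4] F [-0.3  0.1 -0.6] gap 40.5 q6 0.25
```

Call:
jog_arm:
  moves:
    - [[0.6,-4,-7,0,0,-0.4],[0,0,-5,0,0,0],[0,0,0,0,0,0],[0,0,0,0,0,0]]

```text
clock: 12.45
eef_pos: [523.1, 59.2, 137.9]
eef_rot: [-0.526, 1.57, -0.73]
wrist_force: [-0.4, -0.3, -0.3]
finger_gap: 40.6
```

```bash
python3 -c "
from h import *
todo([522.7,58.8,128],-11.7)"
```

```text
t 12.45 pos [523.1  59.2 137.9] shift [-0.4 -0.4 -9.9] turn [ 0.  0. -0.] F [-0.4 -0.3 -0.3] gap 40.6 q6 0.25
```

Aligned. Now down in small steps.

Call:
jog_arm:
  moves:
    - [[-0.3,-0.3,-5,0,0,0],[0,0,-5,0,0,0],[0,0,-5,0,0,0],[0,0,-4,0,0,0],[0,0,0,0,0,0]]

```text
clock: 12.95
eef_pos: [522.8, 58.9, 117.4]
eef_rot: [-0.298, 1.57, -0.502]
wrist_force: [-0.4, -0.1, -0.2]
finger_gap: 40.6
```

```bash
python3 -c "
from h import *
todo([522.7,58.8,101],-11.7)"
```

```text
t 12.95 pos [522.8  58.9 117.4] shift [ -0.1  -0.1 -16.4] turn [ 0.  0. -0.] F [-0.4 -0.1 -0.2] gap 40.6 q6 0.25
```

Legs are about 10 mm into the holes with no contact force. Continuing.

Call:
jog_arm:
  moves:
    - [[0,0,-5,0,0,0],[0,0,-4,0,0,0],[0,0,-3,0,0,0],[0,0,-2,0,0,0],[0,0,0,0,0,0]]

```text
clock: 13.45
eef_pos: [522.8, 58.9, 102.1]
eef_rot: [-0.297, 1.57, -0.501]
wrist_force: [0.2, -0.3, -0.8]
finger_gap: 40.4
```

```bash
python3 -c "
from h import *
todo([522.7,58.8,101],-11.7)"
```

```text
t 13.45 pos [522.8  58.9 102.1] shift [-0.1 -0.1 -1.1] turn [ 0.  0. -0.] F [ 0.2 -0.3 -0.8] gap 40.4 q6 0.25
```

Call:
jog_arm:
  moves:
    - [[0,0,-1,0,0,0],[0,0,-1,0,0,0],[0,0,0,0,0,0]]

```text
clock: 13.75
eef_pos: [523.2, 59.1, 101.3]
eef_rot: [0.181, 1.569, -0.024]
wrist_force: [-0.1, 0.2, -0.8]
finger_gap: 40.2
```

Call:
jog_arm:
  moves:
    - [[0,0,0,0,0,0],[0,0,0,0,0,0],[0,0,0,0,0,0],[0,0,0,0,0,0],[0,0,0,0,0,0]]
  gripper: 1

```text
clock: 14.25
eef_pos: [523.5, 59.0, 101.6]
eef_rot: [0.175, 1.568, -0.029]
wrist_force: [-0.2, -0.7, -0.4]
finger_gap: 77.5
```

Call:
jog_arm:
  moves:
    - [[0,0,0,0,0,0],[0,0,0,0,0,0],[0,0,0,0,0,0]]

```text
clock: 14.55
eef_pos: [523.4, 59.0, 101.5]
eef_rot: [0.163, 1.568, -0.041]
wrist_force: [0.9, 0.7, 0.8]
finger_gap: 94.0
```

Call:
jog_arm:
  moves:
    - [[0,0,15,0,0,0],[0,0,30,0,0,0],[0,-20,40,0,0,0],[0,-40,30,0,0,0],[0,0,0,0,0,0]]

```text
clock: 15.05
eef_pos: [522.0, -2.3, 219.8]
eef_rot: [-1.344, 1.57, -1.545]
wrist_force: [0.8, 0.5, -0.6]
finger_gap: 93.9
```

```bash
python3 - <<'E'
from h import *
lev()
a,*_=save('w5','wrist');s,*_=save('s5','side');t,*_=save('t5','top')
c=np.zeros((300,800,3),np.uint8);c[:,:500]=a[:300,:500];c[:,500:]=cv2.resize(s[150:280,170:300],(300,300),interpolation=cv2.INTER_CUBIC);cv2.imwrite('pics/c5.png',c)
n=load('w5');v,u=np.mgrid[0:384,0:512];P=bydepth(n,u.ravel(),v.ravel());im=a.reshape(-1,3).astype(int)
c0=np.array([522.7,58.4]);q=np.stack([(P[:,:2]-c0)@[.979,-.2028],(P[:,:2]-c0)@[.2028,.979]],1)
near=(abs(q[:,0])<50)&(abs(q[:,1])<25)
red=near&(im[:,2]>90)&(im[:,1]<60)&(P[:,2]>75)
z=P[red][:,2];T=P[red][z>np.percentile(z,95)-4];print('grip top',np.percentile(z,[50,95]).round(1),[np.round(x,1) for x in cv2.minAreaRect(T[:,:2].astype(np.float32))])
cr=near&(abs(P[:,2]-76)<3);print('crown',cr.sum(),np.percentile(P[cr][:,2],[10,50,90]).round(1),np.percentile(q[cr],[2,98],0).round(1))
for nm in('top0','t5'):
    m=load(nm)
    for lab,b,z0,z1 in(('tape',(360,410,200,250),35,60),('roll',(240,280,140,185),45,70),('calc',(180,225,135,197),20,36)):
        v,u=np.mgrid[b[2]:b[3],b[0]:b[1]];Q=bydepth(m,u.ravel(),v.ravel());Q=Q[(Q[:,2]>z0)&(Q[:,2]<z1)];print(nm,lab,len(Q),np.median(Q,0).round(1))
E
```

```text
unit x 12.4 y 100.6 z 174.8 r 201.7 lean 0.522 F [ 0.8  0.5 -0.6] [-0.06  0.11 -0.04] 93.9 t 15.05
grip top [110.7 112.4] [array([522. ,  56.3]), array([38.5, 18.8]), np.float64(6.6)]
crown 258 [74.  75.  75.9] [[-33.6  -5.9]
 [ 30.8   7.1]]
top0 tape 537 [ 508.5 -327.3   48.6]
top0 roll 736 [691.   51.2  61. ]
top0 calc 1209 [707.9 218.2  25.3]
t5 tape 536 [ 509.1 -328.    48.7]
t5 roll 736 [691.1  51.2  60.9]
t5 calc 1226 [706.7 217.9  25.3]
```

View pics/c5.png

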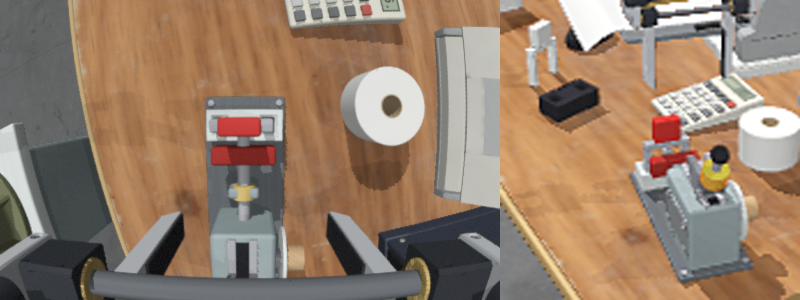

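The staple is home: grip top is at 112.4 (8 + 104 expected), crown at 75, with both legs in the holes. The lever is in park with its collar down, the bystanders have not moved, and the gripper is clear. Handing in.

```bash
python3 -c "
from h import *
print(manip.sign_off())"
```

```text
the job is handed in; nothing more can be done
None
```

The drive is in park and locked, and I handed the job in at about 15 s of the 66 s allowed; no verdict is reported.

**Lever:** I raised the yellow collar about 20 mm, swung the lever over the gate tooth to the park stop, then lowered and released the collar. The wrist-camera depth after release puts the collar's top 124 mm from the pivot, which is fully down. The gripper's path gave a lean of -0.43 rad at the stop. The depth fit suggested about -0.37, but the fit is biased by which parts of the cap are visible. Either value is past the 0.72 limit.

**Staple:** I took it from the black stand and lowered it into the bracket holes with no contact force. Its grip top measures z = 112.4 mm (112 expected fully home) and its crown 75 (76 expected). It sits within about 2 mm sideways of the hole centre.

**One disagreement:** a rectangle fit to the grip's top face gave a yaw about 18° off the bracket. The crown's extent and the final picture both show it in line, and the play in the holes allows only about 5°, so I took the fit as noise.

**Surroundings:** the tape, label roll and calculator moved no more than about 1 mm between the first and last top views, which is within measuring noise. The gripper was open and clear of everything at the end.

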